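Clear the scanner turntable and set its hub nut

TASK

Clear the scanning turntable for adjustment: lay the vertebra in the shallow tray with the other vertebrae and the long bone in the deep box with the other long bone, without dropping them and without shoving anything else about. Then screw the knurled nut at the turntable's hub down (clockwise) until it bottoms out, back it off a quarter turn, and finish with the gripper still holding the nut there: do not let go.

Things in the scene. Friction and masses are not known exactly. Their poses are not given: they have to be found in the camera images.
- vertebra: Bone-coloured vertebra, 30 g, on the turntable 75 to 100 mm from the hub: round body 31 mm across, 22 mm high, standing on its flat end. Origin: centre of the body's underside. An arch and spine reach 57 mm to its -x, two side wings 70 mm over the tips along y at x = -30 mm, all about 11 mm up. Grip the round body across its y, pads centred at x = +4 mm, clear of the wings.
- longbone: Bone-coloured long bone, 30 g, on the turntable across from the vertebra, 75 to 100 mm from the hub: 82 mm long along its x; middle 40 mm is a bare round shaft 14 mm thick, axis 10 mm above the underside; knuckled ends 32 mm wide, 20 mm high. Origin: middle of the underside. Grip the shaft at its middle, across its y.
- turntable: Round black turntable, 280 mm across, fixed (the platter does not turn here); flat top 30 mm above the desk. At its centre a steel boss, 32 mm across and 8 mm high, and a 12 mm threaded stud reaching 78 mm above the desk. Origin: on the hub axis at desk level, z up; x towards the vertebra's side.
- nut_top (a point): Centre of the top face of the knurled aluminium nut on the hub stud: round, 42 mm across, 24 mm high, one dark radial mark on top. The top is 62 mm above the desk when bottomed out and rises 0.5 mm per rad unscrewed. The underside then stands 8 mm clear of the platter on a narrower boss: room for fingertips. Grip across the diameter at any yaw.
- hub_nut (a joint): Turn of the nut, rad: 0 = screwed fully down (bottomed out, hard stop), grows as it is unscrewed, anticlockwise seen from above. Starts between 2.3 and 3.6. The thread drags with about 0.12 N m (a 50 N squeeze is plenty) and the nut stays where it is left. Turned past the stop, the fingers slip round the nut.
- tray: Shallow white tray, fixed to the desk: 220 mm (its x) by 190 mm (its y), 30 mm high, walls and floor 4 mm. Origin: centre of the underside. Two other vertebrae stand in its +x half; its -x half is empty. It may be on either side of the turntable.
- deep_box: Deep white box without lid, fixed to the desk: 200 mm (its x) by 150 mm (its y), 60 mm high, walls and floor 4 mm. Origin: centre of the underside. Another long bone lies across it (along its y) in its +x half; its -x half is empty. It may be on either side of the turntable.
- mouse: Black computer mouse, 100 by 60 by 34 mm, loose on the desk at the back left of the turntable; origin in the middle of its underside. Leave it alone.
- caliper: Steel and grey caliper, 160 mm long, 13 mm thick, lying loose on the desk behind the turntable, to the right; origin in the middle of its underside. Leave it alone.
- stored_vertebra_a: A vertebra like the first, already in the tray, in its +x half on the +y side. Leave it there.
- stored_vertebra_b: A vertebra like the first, already in the tray, in its +x half on the -y side. Leave it there.
- stored_longbone: A long bone like the first, already in the deep box, in its +x half, lying along the box's y. Leave it there.

How it is judged:
On the way, in this order (a step that is already met when the one before it is completed fails the run):
1. the vertebra lies in the shallow tray and the long bone in the deep box (x of vertebra in the frame of tray between -0.105 and 0.105 m and y of vertebra in the frame of tray between -0.09 and 0.09 m and height (world z) of vertebra below 0.04 m and linear speed of each of vertebra, longbone below 0.03 m/s and x of longbone in the frame of deep_box between -0.095 and 0.095 m and y of longbone in the frame of deep_box between -0.07 and 0.07 m and height (world z) of longbone below 0.05 m and contact force between each of vertebra, longbone and the fingers below 0.1 N and value of joint hub_nut above 0.5 rad), for 0.2 s.
2. the nut is screwed down until it bottoms out (value of joint hub_nut below 0.08 rad), for 0.1 s.
At the end, for the whole second after the job is handed in: Vertebra at rest in the shallow tray, long bone at rest in the deep box; the nut, screwed down to its stop (within 0.08 rad) after the sorting, stands still a quarter turn (1.57 rad, give or take 0.30) back from it, and the fingers still hold it with more than 2 N (x of vertebra in the frame of tray between -0.105 and 0.105 m and y of vertebra in the frame of tray between -0.09 and 0.09 m and height (world z) of vertebra below 0.04 m and linear speed of each of vertebra, longbone below 0.03 m/s and x of longbone in the frame of deep_box between -0.095 and 0.095 m and y of longbone in the frame of deep_box between -0.07 and 0.07 m and height (world z) of longbone below 0.05 m and value of joint hub_nut between 1.27 and 1.87 rad and velocity of joint hub_nut between -0.1 and 0.1 rad/s and contact force between hub_nut and the fingers above 2 N); the arm keeps its last pose, push and grip.
It fails at once if the vertebra is dropped (falls free faster than 0.9 m/s, about 4 cm of fall) (linear speed of vertebra above 0.9 m/s and contact force between vertebra and the fingers below 0.01 N).
It fails at once if the long bone is dropped (falls free faster than 0.9 m/s, about 4 cm of fall) (linear speed of longbone above 0.9 m/s and contact force between longbone and the fingers below 0.01 N).
It fails at once if the mouse or the caliper is shoved more than 5 cm (distance of any of mouse, caliper from where it was at the start of the episode above 0.05 m).
It fails at once if a bone already in the tray or box is shoved more than 5 cm (distance of any of stored_vertebra_a, stored_vertebra_b, stored_longbone from where it was at the start of the episode above 0.05 m).
It also fails if it takes over 72 s, if anything falls off the work surface, if the arm or the gripper's body presses on something with over 40 N, if the wrist force passes 120 N, or if a joint passes its speed limit or range.

ROBOT

A 7-joint arm with a two-finger parallel gripper is mounted at the origin on the work surface. World frame = base frame: x ahead of the robot, y to its left, z up, the work surface at z = 0. Lengths are in m, angles in rad, forces in N, time in s.
With the tool pointing down it reaches from about 0.425 to 0.875 m from the base axis. Payload 4.7 kg.
Tool frame: the origin (TCP) lies midway between the tips of the shut fingers; the grasp point (between the pads) lies 19 mm behind it; z points along the fingers, y is the line along which they close (so a half turn about z gives the same grasp; the last joint's range is limited). The gripper opens to 87 mm and grips with 3 to 60 N. Pads are 19 mm wide; open, the fingers measure 117 mm over their backs; the gripper's body (75 mm by 190 mm) begins 51 mm behind the grasp point.
Start: joints at [1.218, 0.321, -0.07, 1.45, 0.023, 1.371, -0.057], TCP at [0.233, -0.607, 0.223] pointing down, gripper open.
Joint ranges: [-2.86, 2.86], [-0.3, 2.09], [-1.38, 1.24], [0.06, 2.45], [-1.56, 4.7], [0.09, 2.05], [-2.69, 2.69]. Speed limits (rad/s): [2.57, 2.57, 3.14, 3.14, 3.14, 3.14, 3.14].

INTERFACE

Orientations are given as a rotation vector (axis times angle).
In Python, from bench import ctrl gives the robot as it stands. The module is installed in compiled form; this text tells all that it offers.
- The arm moves only by the shell command python3 -m handwheel 'ROWS' [FORCE]. ROWS is JSON, a list of rows, each a list of 7 numbers: the finger opening in m, from 0 to 0.087, then the shift along the tool's x, y, z in m, then the turn, a rotation vector about the tool's x, y, z in degrees. A call has 1 to 12 rows; each row shifts and turns the commanded pose from where the row before left it, along the tool's axes as they then stand; what a row does not reach is not made up. A row lasts 1/8 s, in which the tool goes at most 62.5 mm and 10.7 degrees, less where a joint would pass 70% of its speed; a pose out of reach is approached as far as the arm can. A call is refused whole if a number of a shift passes 0.0625 or a number of a turn 10.7, either way. A call with a gripper value outside its range is refused whole. The fingers move at their own pace and stop on an object; FORCE is the grip in N (left out, the last holds). Time passes only in rows, so rows that do not move let the fingers close. It gives the time, the measured TCP pose, the force, the opening and the grip force at its end, in the units of the state.
- ctrl.get_state(): the state, without advancing time (a new reading comes with each control period).
- ctrl.get_image(name): name is "side" or "top"; returns (picture, depth): 480x640x3 uint8, blue, green, red; 480x640 float32, m along the optical axis (not along the pixel's ray), 0 where there is no reading.
- ctrl.camera_info(name): a dict with "intrinsics" (3x3 intrinsics, pixels), "R" (3x3) and "t" (3): a world point X has camera coordinates R X + t. Camera axes: x right, y down, z forward; pixel columns grow to the right and rows downward; lengths in m; the calibration is good to about 2 mm. A picture is of the moment at which its call begins. camera_info takes no time and is no camera call.
- ctrl.close_job(): hands the job in; it is judged then, once.
The state is a dict: "time": time; "joint_positions": joint angles; "qd": joint speeds; "joint_torque": joint torques, N m; "position": TCP position; "tool_rot": TCP orientation; "ft_force": force on the tool from outside, world axes, zero at the start; "torque": the same for the moment, N m; "grip_width": opening from 0.0 (shut) to 1.0 (fully open); "grip_force": force on a finger pad.
Only numpy, scipy, OpenCV 4.12 (cv2) and the standard library are available. Lean on these libraries where they do the work, as an engineer would, in place of code of your own. Each camera call takes 0.05 s, during which the arm holds its last target. There are 200 camera calls.

## Working session

There is one attempt and no reset: what is moved stays moved. The work goes in short steps, Python scripts to look and compute and a shell command to move; the robot and the scene stay as the last step left them, time stands still between calls to the robot, and variables do not carry over. Pictures are saved under pics/ and viewed, at most 10 in all, crops included, and the job is handed in when it is done.

```bash
mkdir -p pics; python3 - <<'E'
from bench import ctrl
import cv2,numpy as np
s=ctrl.get_state();print({k:np.round(v,3).tolist() for k,v in s.items()})
for n in("top","side"):
    im,d=ctrl.get_image(n);cv2.imwrite(f"pics/{n}0.png",im);np.save(f"pics/{n}0.npy",d)
    c=ctrl.camera_info(n);print(n,{k:np.round(v,4).tolist() for k,v in c.items()}, (d>0).mean())
E
```

```text
{'time': 0.0, 'joint_positions': [1.218, 0.322, -0.07, 1.452, 0.023, 1.371, -0.057], 'qd': [0.001, 0.001, -0.001, -0.002, -0.001, -0.001, -0.002], 'joint_torque': [0.0, -49.128, -0.404, -31.252, -0.064, 0.044, 0.0], 'position': [0.233, -0.606, 0.221], 'tool_rot': [-3.087, -0.573, 0.001], 'ft_force': [0.491, -0.466, 0.884], 'torque': [0.03, 0.016, 0.025], 'grip_force': 0.0, 'grip_width': 0.999}
top {'intrinsics': [[563.4064, 0.0, 316.489], [0.0, 563.4064, 236.4114], [0.0, 0.0, 1.0]], 'R': [[0.0159, -0.9997, -0.0197], [-0.9932, -0.0136, -0.1157], [0.1154, 0.0214, -0.9931]], 't': [-0.0089, 0.6095, 1.05]} 0.99611328125
side {'intrinsics': [[532.4599, 0.0, 319.005], [0.0, 532.4599, 242.7465], [0.0, 0.0, 1.0]], 'R': [[-0.7723, -0.6352, 0.0051], [-0.4732, 0.5698, -0.6719], [0.4239, -0.5213, -0.7406]], 't': [0.454, 0.3326, 1.073]} 0.9962239583333333
```

View pics/top0.png

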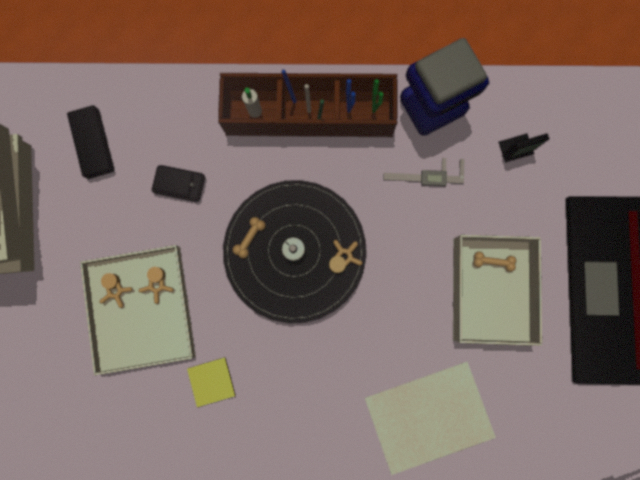

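View pics/side0.png

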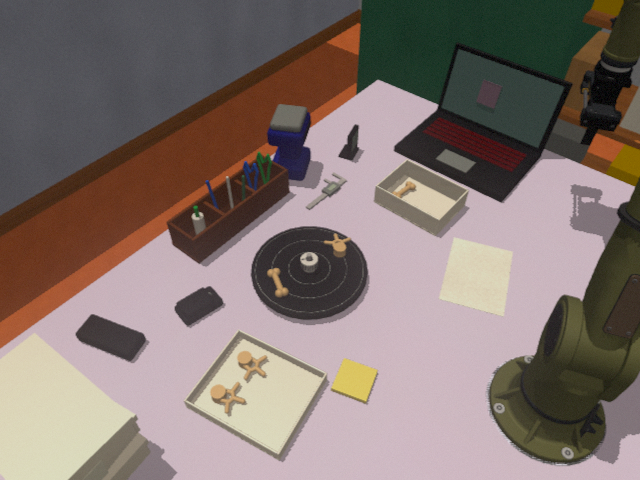

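The top view shows the hub nut at about (293,249), the vertebra at (345,257) with its body at lower left, and the long bone at (249,238). The tray is at (137,310) with its empty half towards the robot. The box is at (498,290), also with its empty half towards the robot. The side view agrees.

```bash
cat > h.py <<'E'
import cv2,numpy as np
from bench import ctrl
def cam(n):
    c=ctrl.camera_info(n);return [np.array(c[k]) for k in("intrinsics","R","t")]
def depthpts(n,uv,z):
    K,R,t=cam(n);uv=np.atleast_2d(uv).astype(float)
    r=np.c_[uv,np.ones(len(uv))]@np.linalg.inv(K).T
    return (r*np.ravel(z)[:,None]-t)@R
def plane(n,uv,h):
    K,R,t=cam(n);uv=np.atleast_2d(uv).astype(float)
    r=np.c_[uv,np.ones(len(uv))]@np.linalg.inv(K).T@R;o=-R.T@t
    return o+r*((h-o[2])/r[:,2])[:,None]
def tri(a,b):
    P=[];
    for n in("top","side"):
        K,R,t=cam(n);P.append(K@np.c_[R,t])
    X=cv2.triangulatePoints(P[0],P[1],np.float64(a).reshape(2,1),np.float64(b).reshape(2,1))
    return (X[:3]/X[3]).ravel()
E
python3 - <<'E'
from h import *
np.set_printoptions(precision=4,suppress=True)
M={}
for n in("top","side"):
    im=cv2.imread(f"pics/{n}0.png");d=np.load(f"pics/{n}0.npy")
    h=cv2.cvtColor(im,cv2.COLOR_BGR2HSV)
    m=cv2.inRange(h,(7,70,90),(20,200,255))
    k,l,st,c=cv2.connectedComponentsWithStats(m)
    for i in range(1,k):
        if 100<st[i,4]<1500:
            v,u=np.nonzero(l==i);P=depthpts(n,np.c_[u,v],d[v,u])
            print(n,i,st[i],c[i],"med",np.median(P,0),"zpct",np.percentile(P[:,2],[5,50,95]))
    # white containers
    w=cv2.inRange(h,(15,25,110),(45,110,255)) 
    k,l,st,c=cv2.connectedComponentsWithStats(w)
    for i in range(1,k):
        if st[i,4]>200: print(n,"W",st[i],c[i])
im=cv2.imread("pics/top0.png")
cv2.imwrite("pics/crop1.png",cv2.resize(im[175:327,217:373],None,fx=3.8,fy=3.8,interpolation=cv2.INTER_CUBIC))
d=np.load("pics/top0.npy")
vv,uu=np.mgrid[0:480,0:640];P=depthpts("top",np.c_[uu.ravel(),vv.ravel()],d.ravel()).reshape(480,640,3)
np.save("pics/P.npy",P)
for nm,(x0,x1,y0,y1) in dict(tray=(70,205,235,385),box=(440,555,225,355)).items():
    for lo,hi in ((0.024,0.036),(0.052,0.066)):
        z=np.zeros((480,640),bool);z[y0:y1,x0:x1]=True
        q=P[z&(P[...,2]>lo)&(P[...,2]<hi)]
        if len(q)>50: print(nm,lo,len(q),cv2.minAreaRect(q[:,:2].astype(np.float32)))
b=P[200:300,240:345];q=b[(b[...,2]>.055)];print("nut",len(q),np.median(q,0),q.mean(0),np.percentile(q[:,2],[5,50,95]))
E
```

```text
top 18 [413   0  47  37 440] [437.4659  13.4273] med [ 1.4922 -0.3954 -0.7506] zpct [-0.7591 -0.7506 -0.7428]
top 182 [233 217  32  40 409] [248.3716 236.9193] med [0.6054 0.13   0.0467] zpct [0.0418 0.0467 0.0511]
top 183 [329 240  33  33 507] [342.6568 257.5878] med [ 0.5655 -0.0472  0.0465] zpct [0.0325 0.0465 0.054 ]
top 184 [473 252  43  20 436] [494.4839 261.328 ] med [ 0.568  -0.3451  0.0207] zpct [0.0151 0.0207 0.0252]
top 185 [139 267  35  37 483] [155.5528 282.8799] med [0.5144 0.3118 0.0204] zpct [0.0077 0.0204 0.0279]
top 186 [100 273  33  35 502] [113.0299 288.8008] med [0.5035 0.396  0.0202] zpct [0.0066 0.0202 0.028 ]
top W [  0 210   7  50 251] [  2.2231 238.5737]
top W [ 459  234   83  112 7176] [495.9285 293.6715]
top W [282 238  22  22 294] [292.0068 249.051 ]
top W [  80  245  112  131 9637] [138.0988 313.4969]
top W [186 357  50  51 201] [209.3184 382.4876]
top W [ 365  362  131  113 9075] [429.3613 417.6956]
side 1 [586   9  30  13 173] [599.7052  15.    ] med [ 0.4593 -1.381   0.181 ] zpct [0.1775 0.181  0.1849]
side 3 [574  31  36  35 612] [592.8072  48.5735] 
[... 1083 characters left out ...]
272 104  32  22 303] [287.7624 116.5182]
side W [ 375  160   93   76 3876] [421.6027 196.1881]
side W [ 439  237   74   79 4104] [476.8285 276.239 ]
side W [ 184  330  143  130 9726] [258.097 393.243]
side W [    0   333   150   147 15388] [ 60.8187 421.145 ]
tray 0.024 1353 ((0.4652062654495239, 0.3467032313346863), (0.220307856798172, 0.19269278645515442), 10.714238166809082)
box 0.024 505 ((0.513207197189331, -0.3404445946216583), (0.14892518520355225, 0.19803771376609802), 89.08293151855469)
box 0.052 1073 ((0.5133471488952637, -0.34193670749664307), (0.15202520787715912, 0.20015279948711395), 88.95172119140625)
nut 446 [0.5803 0.041  0.0635] [0.5733 0.0357 0.1581] [0.059  0.0635 1.1131]
```

View pics/crop1.png

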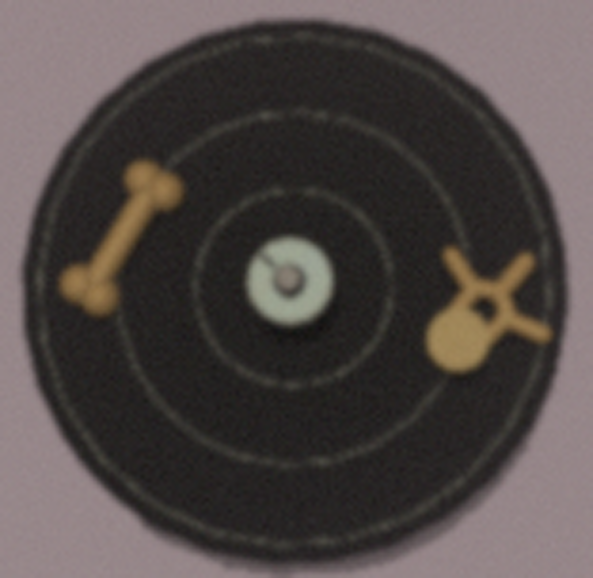

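The crop shows the vertebra's body disc at crop (458,341), its spine tip at (530,257), and wing tips at (450,250) and (545,335). The long bone runs from (155,183) to (90,290). The nut is at (290,282), with its mark pointing up and to the left.

```bash
python3 - <<'E'
from h import *
np.set_printoptions(precision=4,suppress=True)
from scipy.spatial.transform import Rotation as Ro
cen={}
for n in("top","side"):
    im=cv2.imread(f"pics/{n}0.png");d=np.load(f"pics/{n}0.npy")
    h=cv2.cvtColor(im,cv2.COLOR_BGR2HSV);m=cv2.inRange(h,(7,70,90),(20,200,255))
    k,l,st,c=cv2.connectedComponentsWithStats(m)
    tl=(248,237) if n=="top" else (277,282); tv=(342.6,257.6) if n=="top" else (338,245)
    for nm,t in(("long",tl),("vert",tv)):
        i=1+np.argmin(np.hypot(*(c[1:]-t).T));v,u=np.nonzero(l==i);P=depthpts(n,np.c_[u,v],d[v,u])
        if nm=="vert":
            b=P[:,2]>.0475; cen[n,nm]=np.array([u[b].mean(),v[b].mean()])
            (x,y),r=cv2.minEnclosingCircle(P[b][:,:2].astype(np.float32))
            print(n,"body",P[b].mean(0),"circ",x,y,r,"pix",cen[n,nm],"plane52",plane(n,cen[n,nm],.052))
            D=P[:,:2]-P[b][:,:2].mean(0);dd=np.hypot(*D.T);f=dd>np.sort(dd)[-8]-1e-9
            print("  far",dd.max(),np.degrees(np.arctan2(*D[f].mean(0)[::-1])), "mean nonbody",np.degrees(np.arctan2(*D[~b].mean(0)[::-1])))
        else:
            cen[n,nm]=c[i];Q=plane(n,np.c_[u,v],.041);
            r=cv2.minAreaRect(Q[:,:2].astype(np.float32));e=np.linalg.svd(Q[:,:2]-Q[:,:2].mean(0),full_matrices=False)[2][0]
            print(n,"long",P.mean(0),"rect",r,"ang",np.degrees(np.arctan2(e[1],e[0])))
    # nut
    k=depthpts(n,np.c_[np.tile(np.arange(640),480),np.repeat(np.arange(480),640)],d.ravel()).reshape(480,640,3)
    reg=(np.hypot(k[...,0]-.58,k[...,1]-.04)<.035)&(k[...,2]>.054)&(k[...,2]<.09);vv,uu=np.nonzero(reg)
    reg2=reg&(k[...,2]<.069)
    print(n,"nut",k[reg2].mean(0),cv2.minEnclosingCircle(k[reg2][:,:2].astype(np.float32)),"zmed",np.median(k[reg2][:,2]))
    hub=reg2&(np.hypot(k[...,0]-.579,k[...,1]-.04)>.0)
    vv,uu=np.nonzero(hub);cen[n,"nut"]=np.array([uu.mean(),vv.mean()])
for nm in("long","vert","nut"): print(nm,tri(cen["top",nm],cen["side",nm]),cen["top",nm],cen["side",nm])
P=np.load("pics/P.npy");dk=(np.hypot(P[...,0]-.58,P[...,1]-.04)<.16)&(abs(P[...,2]-.03)<.008)
q=P[dk];print("platter",cv2.minEnclosingCircle(q[:,:2].astype(np.float32)),cv2.fitEllipse(cv2.convexHull(q[:,:2].astype(np.float32))),np.median(q[:,2]))
s=ctrl.get_state();print(s["position"],Ro.from_rotvec(s["tool_rot"]).as_matrix())
E
```

```text
top long [0.6052 0.1292 0.0516] rect ((0.6063588261604309, 0.1308874785900116), (0.028921104967594147, 0.07927896827459335), 60.123844146728516) ang 149.96983656561844
top body [ 0.5579 -0.0416  0.0654] circ 0.541999101638794 -0.030649548396468163 0.05824783071875572 pix [338.1522 262.387 ] plane52 [[ 0.5589 -0.0418  0.052 ]]
  far 0.07585624796052334 -100.61225952764595 mean nonbody -40.259335031790854
top nut [0.5824 0.043  0.0629] ((0.5828830003738403, 0.043223410844802856), 0.02148619294166565) zmed 0.06306005546741401
side long [0.6048 0.131  0.0456] rect ((0.6082936525344849, 0.12773436307907104), (0.03126215562224388, 0.08568442612886429), 60.14603805541992) ang 150.2233971290801
side body [ 0.5574 -0.0391  0.0593] circ 0.32097581028938293 0.2954714298248291 0.4509851932525635 pix [339.1462 245.6462] plane52 [[ 0.5611 -0.0442  0.052 ]]
  far 0.860534584915048 118.24235403399804 mean nonbody -37.89164349103933
side nut [0.5809 0.0448 0.0629] ((0.5843504071235657, 0.042042165994644165), 0.023740142583847046) zmed 0.06365479658480708
long [0.6057 0.1303 0.0439] [248.3716 236.9193] [277.364 282.106]
vert [ 0.5589 -0.0416  0.0557] [338.1522 262.387 ] [339.1462 245.6462]
nut [0.5825 0.0431 0.0602] [293.0956 248.8443] [309.2788 260.2452]
platter ((0.5829697251319885, 0.04362000897526741), 0.13996246457099915) ((0.5829826593399048, 0.04356863722205162), (0.2784607410430908, 0.2786794602870941), 64.80682373046875) 0.02973318998513723
[ 0.2329 -0.6063  0.2216] [[ 0.9335  0.3587 -0.0007]
 [ 0.3587 -0.9335  0.0015]
 [-0.0001 -0.0016 -1.    ]]
```

```bash
python3 - <<'E'
from h import *
np.set_printoptions(precision=4,suppress=True)
im=cv2.imread("pics/top0.png");h=cv2.cvtColor(im,cv2.COLOR_BGR2HSV);m=cv2.inRange(h,(7,70,90),(20,200,255))
P=np.load("pics/P.npy")
vv,uu=np.nonzero(m[235:280,322:368]);uu+=322;vv+=235
q=P[vv,uu];b=(q[:,2]>.0475)&(q[:,2]<.058);print(b.sum())
(x,y),r=cv2.minEnclosingCircle(q[b][:,:2].astype(np.float32));print("body",np.median(q[b],0),q[b].mean(0),x,y,r)
c=lambda u,v:np.array([u/3.8+217-.4,v/3.8+175-.4])
for nm,p,z in(("body",(458,341),.052),("spine",(531,257),.043),("w1",(449,250),.043),("w2",(547,334),.043)):
    print(nm,plane("top",c(*p),z)[0],P[tuple(np.int32(c(*p)+.5)[::-1])])
B=plane("top",c(458,341),.052)[0];S=plane("top",c(531,257),.043)[0];print("yaw",np.degrees(np.arctan2(*(B-S)[1::-1])),np.linalg.norm((B-S)[:2]))
W=[plane("top",c(*p),.043)[0] for p in((449,250),(547,334))];w=W[0]-W[1];print("wing",np.degrees(np.arctan2(w[1],w[0])),np.linalg.norm(w), "perp dist of mid", np.linalg.norm(((W[0]+W[1])/2-B)[:2]))
E
```

```text
227
body [ 0.5578 -0.0412  0.0516] [ 0.5589 -0.0419  0.0515] 0.5698869228363037 -0.052427809685468674 0.03356782719492912
body [ 0.5552 -0.0399  0.052 ] [ 0.5558 -0.0397  0.0522]
spine [ 0.5986 -0.0762  0.043 ] [ 0.5989 -0.0755  0.0443]
w1 [ 0.6015 -0.035   0.043 ] [ 0.4844 -0.023   1.1131]
w2 [ 0.56   -0.0845  0.043 ] [ 0.561  -0.0854  0.0422]
yaw 140.07599581914744 0.056519914918323984
wing 49.96967493889781 0.0646119333578313 perp dist of mid 0.03232525534956838
```

```bash
cat >> h.py <<'E'
from scipy.spatial.transform import Rotation as Ro
def need(x,y,z,yaw):
    s=ctrl.get_state();p=s["position"];R=Ro.from_rotvec(s["tool_rot"]);M=R.as_matrix()
    Rt=Ro.from_euler("z",yaw,degrees=True)*Ro.from_euler("x",180,degrees=True)
    print("t",round(s["time"],2),"p",np.round(p,4),"yaw",round(np.degrees(np.arctan2(M[1,0],M[0,0])),1),"q",np.round(s["joint_positions"],2),"f",np.round(s["ft_force"],1),"w",round(s["grip_width"]*.087,4),"gf",round(s["grip_force"],1))
    print("shift now(mm)",np.round(1e3*(M.T@(np.array([x,y,z])-p)),1),"turn(deg)",np.round(np.degrees((R.inv()*Rt).as_rotvec()),2),"shift after turn",np.round(1e3*(Rt.as_matrix().T@(np.array([x,y,z])-p)),1))
E
python3 -m handwheel '[[0.06,0.031,-0.032,-0.006,0,0,0],[0.06,0.031,-0.032,-0.006,0,0,0],[0.06,0.031,-0.032,-0.006,0,0,0],[0.06,0.031,-0.032,-0.006,0,0,0],[0.06,0.031,-0.032,-0.006,0,0,0],[0.06,0.043,-0.032,0.007,0,0,0],[0.06,0.043,-0.032,0.007,0,0,0],[0.06,0.043,-0.032,0.007,0,0,0],[0.06,0.043,-0.032,0.007,0,0,0],[0.06,0.043,-0.032,0.007,0,0,0],[0.06,0.043,-0.032,0.007,0,0,0],[0.06,0.043,-0.032,0.007,0,0,0]]' 20
python3 -c "from h import *;need(.5522,-.0373,.15,140)"
```

```text
time: 1.6
position: [0.5215, -0.0834, 0.2031]
tool_rot: [3.089, 0.572, -0.0]
ft_force: [0.1, -0.5, -0.3]
grip_width: 0.69
grip_force: 0.0
t 1.6 p [ 0.5215 -0.0834  0.2031] yaw 21.0 q [ 0.65  0.11 -0.58  1.76  0.06  1.29 -1.14] f [ 0.1 -0.5 -0.3] w 0.06 gf 0.0
shift now(mm) [ 45.2 -32.1  53.1] turn(deg) [-1.0000e-02  3.0000e-02 -1.1901e+02] shift after turn [ 6.1 55.1 53.1]
```

```bash
python3 -m handwheel '[[0.06,0.045,-0.032,0,0,0,-10],[0.06,0,0,0,0,0,-10],[0.06,0,0,0,0,0,-10],[0.06,0,0,0,0,0,-10],[0.06,0,0,0,0,0,-10],[0.06,0,0,0,0,0,-10],[0.06,0,0,0,0,0,-10],[0.06,0,0,0,0,0,-10],[0.06,0,0,0,0,0,-10],[0.06,0,0,0,0,0,-10],[0.06,0,0,0,0,0,-10],[0.06,0,0,0.02,0,0,-9]]'
python3 - <<'E'
from h import *
need(.5522,-.0373,.036,140)
im,d=ctrl.get_image("side");im2,_=ctrl.get_image("top")
cv2.imwrite("pics/a.png",np.hstack([cv2.resize(im[150:330,220:440],(440,360)),cv2.resize(im2[170:350,250:430],(360,360))]))
E
```

```text
time: 3.1
position: [0.5525, -0.0388, 0.1843]
tool_rot: [1.066, 2.953, 0.0]
ft_force: [0.6, 0.8, 0.2]
grip_width: 0.69
grip_force: 0.0
t 3.1 p [ 0.5525 -0.0388  0.1843] yaw 140.3 q [ 0.75  0.22 -0.82  1.72  0.17  1.27  0.77] f [0.6 0.8 0.2] w 0.06 gf 0.0
shift now(mm) [  1.5   0.8 148.3] turn(deg) [0.06 0.13 0.31] shift after turn [  1.2   1.  148.3]
```

View pics/a.png

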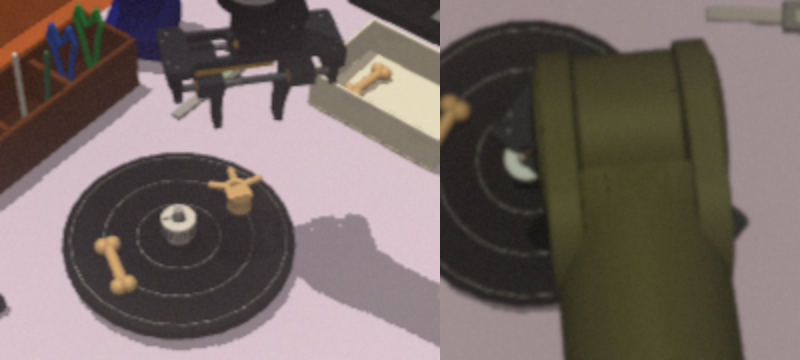

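The side view shows the open gripper above the vertebra (crop (238,190)) with its fingers straddling it across the body. I'm going down.

```bash
python3 -m handwheel '[[0.06,0.001,0.001,0.03,0,0,0],[0.06,0,0,0.03,0,0,0],[0.06,0,0,0.03,0,0,0],[0.06,0,0,0.025,0,0,0],[0.06,0,0,0.02,0,0,0],[0.06,0,0,0.013,0,0,0],[0.06,0,0,0,0,0,0],[0.02,0,0,0,0,0,0],[0.02,0,0,0,0,0,0],[0.02,0,0,0,0,0,0],[0.02,0,0,0,0,0,0],[0.02,0,0,0,0,0,0]]' 15
python3 -c "from h import *;need(.5522,-.0373,.036,140)"
```

```text
time: 4.7
position: [0.5517, -0.0375, 0.0359]
tool_rot: [1.074, 2.952, -0.0]
ft_force: [0.2, -0.5, 2.2]
grip_width: 0.338
grip_force: 15.0
t 4.7 p [ 0.5517 -0.0375  0.0359] yaw 140.0 q [ 0.67  0.39 -0.76  1.87  0.32  1.    0.65] f [ 0.2 -0.5  2.2] w 0.0294 gf 15.0
shift now(mm) [-0.3  0.5 -0.1] turn(deg) [0.01 0.03 0.01] shift after turn [-0.3  0.5 -0.1]
```

```bash
python3 -m handwheel '[[0.02,0,0,-0.02,0,0,0],[0.02,0,0,-0.045,0,0,0],[0.02,0,0,-0.045,0,0,0],[0.02,0.025,0.015,0,0,0,0],[0.02,0.042,0.024,0,0,0,0],[0.02,0.042,0.024,0,0,0,0],[0.02,0.042,0.024,0,0,0,0],[0.02,0.042,0.024,0,0,0,0],[0.02,0.042,0.024,0,0,0,0],[0.02,0.042,0.024,0,0,0,0],[0.02,0.042,0.024,0,0,0,0],[0.02,0.042,0.024,0,0,0,0]]'
python3 -c "from h import *;need(.4067,.3600,.011,100.7)"
```

```text
time: 6.2
position: [0.4075, 0.3546, 0.1469]
tool_rot: [1.074, 2.951, 0.001]
ft_force: [-0.4, -0.3, -0.5]
grip_width: 0.34
grip_force: 15.0
t 6.2 p [0.4075 0.3546 0.1469] yaw 140.0 q [ 0.15  0.29 -1.05  1.8   0.27  1.21 -0.1 ] f [-0.4 -0.3 -0.5] w 0.0296 gf 15.0
shift now(mm) [  4.3   3.4 135.9] turn(deg) [ 0.09  0.05 39.3 ] shift after turn [  5.4   0.2 135.9]
```

```bash
python3 -m handwheel '[[0.02,0,0,0,0,0,9.8],[0.02,0,0,0,0,0,9.8],[0.02,0,0,0.02,0,0,9.8],[0.02,0,0,0.03,0,0,9.9],[0.02,0,0,0.03,0,0,0],[0.02,0,0,0.02,0,0,0],[0.02,0,0,0,0,0,0]]'
python3 - <<'E'
from h import *
need(.4067,.3600,.011,100.7)
im,d=ctrl.get_image("side");cv2.imwrite("pics/b.png",cv2.resize(im[260:480,130:400],None,fx=2.2,fy=2.2))
E
```

```text
time: 7.08
position: [0.4071, 0.3527, 0.0449]
tool_rot: [-2.003, -2.419, 0.003]
ft_force: [-0.1, -0.3, -0.2]
grip_width: 0.339
grip_force: 15.0
t 7.08 p [0.4071 0.3527 0.0449] yaw 100.7 q [-0.01  0.38 -0.87  1.9   0.34  1.02 -0.84] f [-0.1 -0.3 -0.2] w 0.0295 gf 15.0
shift now(mm) [ 7.3  1.  33.9] turn(deg) [-0.12  0.04  0.04] shift after turn [ 7.3  0.9 33.9]
```

View pics/b.png

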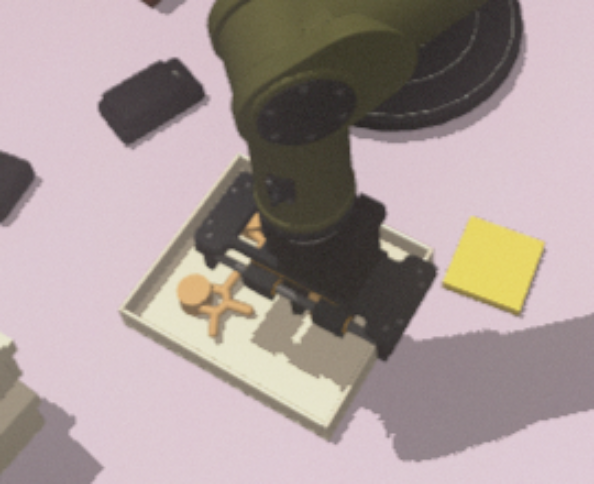

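The picture shows the gripper over the empty, near half of the tray at about (300,290), with the stored vertebrae clear of it. Next I lower and release.

```bash
python3 -m handwheel '[[0.02,0.007,0.001,0.016,0,0,0],[0.02,0,0,0.012,0,0,0],[0.02,0,0,0.005,0,0,0],[0.02,0,0,0.001,0,0,0],[0.02,0,0,0,0,0,0]]'
python3 -c "from h import *;need(.4067,.3600,.010,100.7)"
```

```text
time: 7.75
position: [0.4076, 0.3603, 0.0116]
tool_rot: [2.004, 2.419, 0.0]
ft_force: [0.7, -0.1, 0.6]
grip_width: 0.339
grip_force: 15.0
t 7.75 p [0.4076 0.3603 0.0116] yaw 100.7 q [-0.05  0.44 -0.84  1.91  0.39  0.97 -0.89] f [ 0.7 -0.1  0.6] w 0.0295 gf 15.0
shift now(mm) [-0.1 -1.   1.6] turn(deg) [ 0.01 -0.    0.01] shift after turn [-0.1 -1.   1.6]
```

```bash
python3 -m handwheel '[[0.02,0,0,0.001,0,0,0],[0.05,0,0,0,0,0,0],[0.05,0,0,0,0,0,0],[0.05,0,0,-0.01,0,0,0],[0.05,0,0,-0.045,0,0,0],[0.05,0,0,-0.045,0,0,0],[0.05,0,0,-0.04,0,0,0],[0.05,-0.025,0.015,0,0,0,0],[0.05,-0.045,0.026,0,0,0,0],[0.05,-0.045,0.026,0,0,0,0],[0.05,-0.045,0.026,0,0,0,-8],[0.05,-0.04,0.02,0,0,0,-8]]'
python3 -c "from h import *;need(.606,.130,.036,150)"
```

```text
time: 9.25
position: [0.5618, 0.1869, 0.1514]
tool_rot: [1.643, 2.676, 0.0]
ft_force: [-0.7, 1.3, 0.9]
grip_width: 0.578
grip_force: 0.0
t 9.25 p [0.5618 0.1869 0.1514] yaw 116.9 q [ 0.34  0.36 -0.85  1.67  0.28  1.24 -0.11] f [-0.7  1.3  0.9] w 0.0503 gf 0.0
shift now(mm) [-70.6  13.6 115.5] turn(deg) [ 3.000e-02  7.000e-02 -3.309e+01] shift after turn [-66.7 -27.2 115.4]
```

```bash
python3 -m handwheel '[[0.05,-0.035,0.007,0,0,0,0],[0.05,-0.035,0.007,0,0,0,0],[0.05,0,0,0.02,0,0,-8],[0.05,0,0,0.02,0,0,-8],[0.05,0,0,0,0,0,-8],[0.05,0,0,0,0,0,-9],[0.05,0,0,0,0,0,0]]'
python3 - <<'E'
from h import *
need(.606,.130,.034,150)
im,d=ctrl.get_image("top");im2,d2=ctrl.get_image("side")
h=cv2.cvtColor(im,cv2.COLOR_BGR2HSV);m=cv2.inRange(h,(7,70,90),(20,200,255))
k,l,st,c=cv2.connectedComponentsWithStats(m)
for i in range(1,k):
    if 100<st[i,4]<1500:
        v,u=np.nonzero(l==i);P=depthpts("top",np.c_[u,v],d[v,u]);print(c[i],np.median(P,0))
cv2.imwrite("pics/c.png",np.hstack([cv2.resize(im2[170:430,180:440],(390,390)),cv2.resize(im[170:390,70:290],(390,390))]))
E
```

```text
time: 10.12
position: [0.6045, 0.1327, 0.111]
tool_rot: [0.823, 3.032, 0.001]
ft_force: [0.2, -0.3, 0.2]
grip_width: 0.575
grip_force: 0.0
t 10.12 p [0.6045 0.1327 0.111 ] yaw 149.6 q [ 0.45  0.49 -0.91  1.64  0.4   1.21  0.49] f [ 0.2 -0.3  0.2] w 0.0501 gf 0.0
shift now(mm) [-2.6 -1.6 77. ] turn(deg) [ 0.03 -0.   -0.38] shift after turn [-2.6 -1.6 77. ]
[494.27482679 261.35334873] [ 0.56755302 -0.34349394  0.02054956]
[155.67556468 282.70841889] [0.51586429 0.31152375 0.02005874]
[113.07321773 288.65895954] [0.50465153 0.39573039 0.01992929]
[140.38178295 337.64534884] [0.41144172 0.33622822 0.01994362]
```

View pics/c.png

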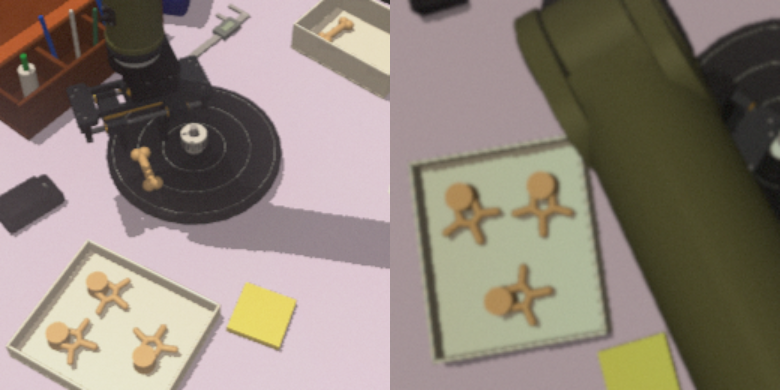

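The vertebra stands in the tray's empty half at (518,297), right panel, with the stored ones unmoved. The gripper stands over the long bone (145,168), left panel, with its jaw line across the shaft.

```bash
python3 -m handwheel '[[0.05,-0.002,-0.001,0.02,0,0,0],[0.05,0,0,0.02,0,0,0],[0.05,0,0,0.02,0,0,0],[0.05,0,0,0.012,0,0,0],[0.05,0,0,0.005,0,0,0],[0.05,0,0,0,0,0,0],[0,0,0,0,0,0,0],[0,0,0,0,0,0,0],[0,0,0,0,0,0,0],[0,0,0,0,0,0,0],[0,0,0,0,0,0,0]]' 15
python3 -c "from h import *;need(.606,.130,.034,150)"
```

```text
time: 11.6
position: [0.6057, 0.1307, 0.0336]
tool_rot: [0.821, 3.032, -0.0]
ft_force: [0.5, -0.4, 0.8]
grip_width: 0.154
grip_force: 15.0
t 11.6 p [0.6057 0.1307 0.0336] yaw 149.7 q [ 0.41  0.57 -0.86  1.7   0.48  1.09  0.45] f [ 0.5 -0.4  0.8] w 0.0134 gf 15.0
shift now(mm) [-0.6 -0.5 -0.4] turn(deg) [-0.    0.01 -0.29] shift after turn [-0.6 -0.5 -0.4]
```

```bash
python3 -m handwheel '[[0,0,0,-0.02,0,0,0],[0,0,0,-0.05,0,0,0],[0,0,0,-0.05,0,0,0],[0,-0.007,-0.028,0,0,0,0],[0,-0.014,-0.055,0,0,0,0],[0,-0.014,-0.055,0,0,0,0],[0,-0.014,-0.055,0,0,0,0],[0,-0.014,-0.055,0,0,0,0],[0,-0.014,-0.055,0,0,0,0],[0,-0.014,-0.055,0,0,0,0],[0,-0.014,-0.055,0,0,0,0],[0,-0.014,-0.055,0,0,0,0]]'
python3 -c "from h import *;need(.473,-.341,.009,89)"
```

```text
time: 13.1
position: [0.4722, -0.335, 0.1553]
tool_rot: [0.819, 3.031, -0.002]
ft_force: [1.3, -0.6, -1.5]
grip_width: 0.156
grip_force: 15.0
t 13.1 p [ 0.4722 -0.335   0.1553] yaw 149.7 q [ 1.25  0.3  -0.8   1.7   0.23  1.23  1.44] f [ 1.3 -0.6 -1.5] w 0.0136 gf 15.0
shift now(mm) [ -3.4  -4.7 146.3] turn(deg) [3.000e-02 1.300e-01 6.075e+01] shift after turn [ -6.    0.9 146.3]
```

```bash
python3 -m handwheel '[[0,0,0,0,0,0,10],[0,0,0,0,0,0,10],[0,0,0,0,0,0,10],[0,0,0,0,0,0,10],[0,0,0,0.02,0,0,10],[0,0,0,0.02,0,0,10.7],[0,0,0,0.02,0,0,0],[0,0,0,0,0,0,0]]'
python3 - <<'E'
from h import *
need(.473,-.341,.009,89)
im,d=ctrl.get_image("side");im2,d=ctrl.get_image("top");cv2.imwrite("pics/d.png",np.hstack([cv2.resize(im[110:270,340:500],(390,390)),cv2.resize(im2[210:370,420:580],(390,390))]))
E
```

```text
time: 14.1
position: [0.4715, -0.3325, 0.0924]
tool_rot: [-2.235, -2.204, 0.0]
ft_force: [0.6, -0.3, -0.5]
grip_width: 0.157
grip_force: 15.0
t 14.1 p [ 0.4715 -0.3325  0.0924] yaw 89.2 q [ 1.1   0.33 -0.62  1.77  0.21  1.11  0.39] f [ 0.6 -0.3 -0.5] w 0.0137 gf 15.0
shift now(mm) [-8.6  1.8 83.4] turn(deg) [-0.12 -0.1   0.22] shift after turn [-8.4  1.6 83.4]
```

View pics/d.png

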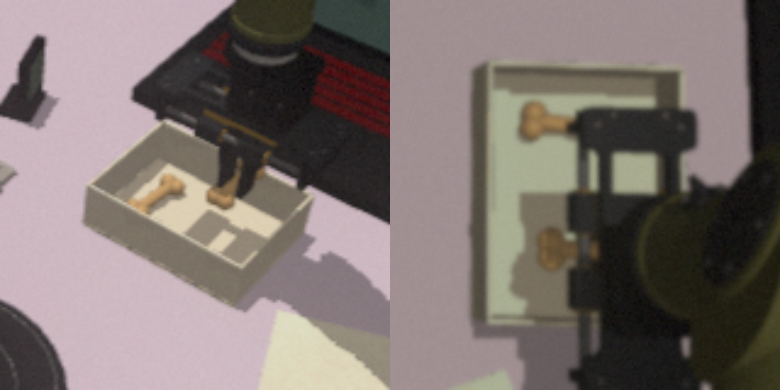

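The long bone hangs over the box's near half (left panel (222,193)), parallel to the stored one and clear of the walls. I'm lowering it.

```bash
python3 -m handwheel '[[0,-0.008,0.002,0.02,0,0,0],[0,0,0,0.025,0,0,0],[0,0,0,0.02,0,0,0],[0,0,0,0.012,0,0,0],[0,0,0,0.006,0,0,0],[0,0,0,0,0,0,0]]'
python3 -c "from h import *;need(.473,-.341,.008,89)"
```

```text
time: 14.95
position: [0.4744, -0.3414, 0.0105]
tool_rot: [2.24, 2.203, 0.0]
ft_force: [0.6, -0.1, -0.5]
grip_width: 0.154
grip_force: 15.0
t 14.95 p [ 0.4744 -0.3414  0.0105] yaw 89.0 q [ 1.07  0.44 -0.59  1.81  0.29  0.97  0.34] f [ 0.6 -0.1 -0.5] w 0.0134 gf 15.0
shift now(mm) [ 0.4 -1.4  2.5] turn(deg) [ 0.   -0.    0.03] shift after turn [ 0.4 -1.4  2.5]
```

```bash
python3 -m handwheel '[[0,0,0,0.002,0,0,0],[0.045,0,0,0,0,0,0],[0.045,0,0,0,0,0,0],[0.045,0,0,-0.01,0,0,0],[0.045,0,0,-0.05,0,0,0],[0.045,0,0,-0.05,0,0,0],[0.045,0,0,-0.04,0,0,0],[0.07,0.025,0.007,0,0,0,0],[0.07,0.05,0.013,0,0,0,0],[0.07,0.06,0.016,0,0,0,0],[0.07,0.06,0.016,0,0,0,0],[0.07,0.06,0.016,0,0,0,0]]'
python3 -m handwheel '[[0.07,0.06,0.016,0,0,0,0],[0.07,0.05,0.013,0,0,0,0],[0.07,0.025,0.007,0,0,0,-10],[0.07,0,0,0,0,0,-10],[0.07,0,0,0,0,0,-10],[0.07,0,0,0,0,0,-10],[0.07,0,0,0,0,0,-10],[0.07,0,0,0,0,0,-10],[0.07,0,0,0,0,0,-10],[0.07,0,0,0,0,0,-10],[0.07,0,0,0,0,0,-10],[0.07,0,0,0,0,0,-10]]'
python3 - <<'E'
from h import *
need(.583,.0435,.036,250)
im,d=ctrl.get_image("top")
h=cv2.cvtColor(im,cv2.COLOR_BGR2HSV);m=cv2.inRange(h,(7,70,90),(20,200,255))
k,l,st,c=cv2.connectedComponentsWithStats(m)
for i in range(1,k):
    if 100<st[i,4]<1500:
        v,u=np.nonzero(l==i);P=depthpts("top",np.c_[u,v],d[v,u]);print(c[i],np.median(P,0))
E
```

```text
time: 16.45
position: [0.5472, -0.0859, 0.1597]
tool_rot: [2.239, 2.201, 0.0]
ft_force: [0.1, 0.1, 0.8]
grip_width: 0.8
grip_force: 0.0
time: 17.95
position: [0.5851, 0.0466, 0.1593]
tool_rot: [-0.256, 3.131, -0.001]
ft_force: [0.7, 0.3, -0.7]
grip_width: 0.809
grip_force: 0.0
t 17.95 p [0.5851 0.0466 0.1593] yaw -170.7 q [ 0.79  0.47 -1.17  1.67  0.45  1.31  1.28] f [ 0.7  0.3 -0.7] w 0.0703 gf 0.0
shift now(mm) [  2.6  -2.6 123.3] turn(deg) [-6.000e-02  0.000e+00 -6.066e+01] shift after turn [  3.6   0.9 123.3]
[494.35796767 261.34180139] [ 0.56779312 -0.34450444  0.02064856]
[155.56875    282.86041667] [0.51511948 0.31156142 0.02048888]
[113.04816956 288.70905588] [0.50449511 0.39632648 0.01965212]
[494.1862069  310.52413793] [ 0.47305404 -0.34270872  0.02097816]
[140.31422925 337.6541502 ] [0.41077464 0.33557022 0.02058617]
```

```bash
python3 -m handwheel '[[0.07,0.003,-0.003,0,0,0,-10],[0.07,0,0,0,0,0,-10],[0.07,0,0,0,0,0,-10],[0.07,0,0,0.03,0,0,-10],[0.07,0,0,0.03,0,0,-10],[0.07,0,0,0.02,0,0,-10],[0.07,0,0,0,0,0,0]]'
python3 - <<'E'
from h import *
need(.583,.0435,.036,250)
im,d=ctrl.get_image("side");im2,d=ctrl.get_image("top");cv2.imwrite("pics/e.png",np.hstack([cv2.resize(im[190:330,240:380],(390,390)),cv2.resize(im2[180:320,220:360],(390,390))]))
E
```

```text
time: 18.88
position: [0.5815, 0.0429, 0.0774]
tool_rot: [1.773, -2.59, -0.003]
ft_force: [0.3, -0.0, 0.7]
grip_width: 0.807
grip_force: 0.0
t 18.88 p [0.5815 0.0429 0.0774] yaw -111.2 q [ 0.85  0.68 -1.29  1.75  0.69  1.25  2.16] f [ 0.3 -0.   0.7] w 0.0702 gf 0.0
shift now(mm) [-1.2 -1.3 41.4] turn(deg) [ 0.16 -0.05 -1.21] shift after turn [-1.1 -1.2 41.4]
```

View pics/e.png

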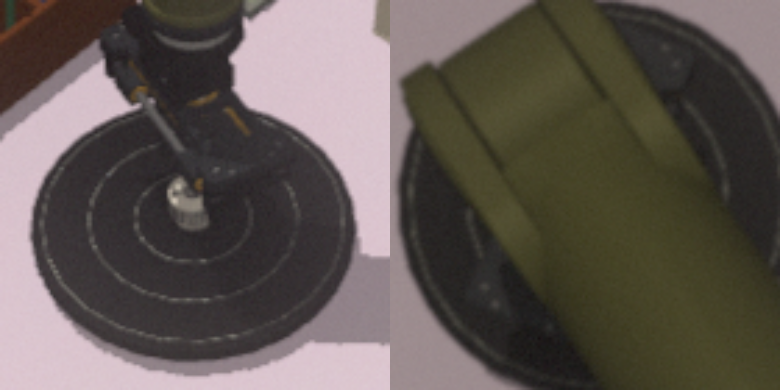

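The gripper straddles the nut (left panel (190,203)), with a finger on each side of it. I'm descending and gripping at 50 N.

```bash
python3 -m handwheel '[[0.07,-0.001,-0.001,0.012,0,0,0],[0.07,0,0,0.015,0,0,0],[0.07,0,0,0.01,0,0,0],[0.07,0,0,0.004,0,0,0],[0.07,0,0,0,0,0,0],[0.03,0,0,0,0,0,0],[0.03,0,0,0,0,0,0],[0.03,0,0,0,0,0,0],[0.03,0,0,0,0,0,0],[0.03,0,0,0,0,0,0]]' 50
python3 -c "from h import *;need(.583,.0435,.036,250)"
```

```text
time: 20.23
position: [0.5845, 0.0435, 0.0378]
tool_rot: [-1.779, 2.588, -0.002]
ft_force: [2.2, -0.5, -0.1]
grip_width: 0.474
grip_force: 50.0
t 20.23 p [0.5845 0.0435 0.0378] yaw -111.0 q [ 0.82  0.72 -1.24  1.78  0.73  1.19  2.13] f [ 2.2 -0.5 -0.1] w 0.0412 gf 50.0
shift now(mm) [0.6 1.4 1.8] turn(deg) [-0.08  0.02 -1.01] shift after turn [0.6 1.4 1.8]
```

```bash
python3 -m handwheel '[[0.03,0,0,0,0,0,5],[0.03,0,0,0,0,0,10],[0.03,0,0,0,0,0,10],[0.03,0,0,0,0,0,10],[0.03,0,0,0,0,0,10],[0.03,0,0,0.0005,0,0,10],[0.03,0,0,0,0,0,10],[0.03,0,0,0,0,0,10],[0.03,0,0,0.0005,0,0,10],[0.03,0,0,0,0,0,10],[0.03,0,0,0,0,0,10],[0.03,0,0,0,0,0,10]]'
python3 -c "from h import *;need(.583,.0435,.036,250);print(np.round(ctrl.get_state()['torque'],3))"
```

```text
time: 21.72
position: [0.5847, 0.0433, 0.0368]
tool_rot: [1.234, 2.887, 0.0]
ft_force: [2.5, -1.1, -2.5]
grip_width: 0.469
grip_force: 50.0
t 21.73 p [0.5847 0.0433 0.0368] yaw 133.7 q [ 0.57  0.49 -0.85  1.79  0.42  1.05  0.33] f [ 2.5 -1.1 -2.5] w 0.0408 gf 50.0
shift now(mm) [ 1.3 -1.1  0.8] turn(deg) [-8.000e-02  1.200e-01 -1.163e+02] shift after turn [0.4 1.6 0.8]
[-0.298 -0.855  0.14 ]
```

```bash
T='from h import *;print(np.round(ctrl.get_state()["torque"],3));need(.583,.0435,.036,250)'
python3 -m handwheel '[[0.03,0,0,0,0,0,6],[0.03,0,0,0,0,0,6],[0.03,0,0,0,0,0,6],[0.03,0,0,0,0,0,0]]' >/dev/null; python3 -c "$T"
python3 -m handwheel '[[0.03,0,0,0,0,0,6],[0.03,0,0,0,0,0,6],[0.03,0,0,0,0,0,6],[0.03,0,0,0,0,0,0]]' >/dev/null; python3 -c "$T"
```

```text
[-0.313 -1.077 -0.112]
t 22.23 p [0.5846 0.0433 0.0367] yaw 116.0 q [ 0.53  0.47 -0.79  1.79  0.38  1.04  0.05] f [ 3.8 -2.1 -1.7] w 0.0412 gf 50.0
shift now(mm) [ 0.9 -1.3  0.6] turn(deg) [-6.0000e-02  1.3000e-01 -1.3395e+02] shift after turn [0.3 1.6 0.7]
[-0.48  -1.265 -0.149]
t 22.73 p [0.5845 0.0432 0.0365] yaw 98.1 q [ 0.48  0.45 -0.73  1.79  0.34  1.03 -0.23] f [ 5.2 -2.2 -3.3] w 0.0407 gf 50.0
shift now(mm) [ 0.5 -1.5  0.5] turn(deg) [-3.0000e-02  1.3000e-01 -1.5188e+02] shift after turn [0.2 1.5 0.5]
```

```bash
T='from h import *;print(np.round(ctrl.get_state()["torque"],3));need(.583,.0435,.036,250)'
python3 -m handwheel '[[0.03,0,0,0.0004,0,0,6],[0.03,0,0,0,0,0,6],[0.03,0,0,0,0,0,6]]' >/dev/null; python3 -c "$T"
python3 -m handwheel '[[0.03,0,0,0,0,0,6],[0.03,0,0,0,0,0,6],[0.03,0,0,0,0,0,6]]' >/dev/null; python3 -c "$T"
```

```text
[-0.146 -1.34   1.363]
t 23.1 p [0.5849 0.0463 0.0366] yaw 80.3 q [ 0.43  0.43 -0.67  1.79  0.31  1.02 -0.52] f [ 5.4  1.1 -4.1] w 0.0408 gf 50.0
shift now(mm) [-3.1 -1.4  0.6] turn(deg) [   0.25    0.22 -169.66] shift after turn [3.3 0.8 0.6]
[ 1.439 -2.65   1.04 ]
t 23.48 p [0.5876 0.0494 0.0371] yaw 62.5 q [ 0.38  0.42 -0.61  1.79  0.27  1.01 -0.81] f [11.8  6.4 -5.9] w 0.041 gf 50.0
shift now(mm) [-7.4 -1.4  1. ] turn(deg) [ -0.83  -0.54 172.45] shift after turn [7.1 2.4 1.1]
```

The torque jumped from about 0 to 1.36 N m, so the nut has bottomed out. The pads have walked about 7 mm sideways, so I'll re-centre the grip; the nut stays where it is left.

```bash
T='from h import *;print(np.round(ctrl.get_state()["torque"],3));need(.584,.0435,.036,62.5)'
python3 -m handwheel '[[0.06,0,0,0,0,0,0],[0.06,0,0,0,0,0,0],[0.06,0,0,0,0,0,0]]' >/dev/null; python3 -c "$T"
```

```text
[ 0.039 -0.008 -0.002]
t 23.85 p [0.5828 0.0438 0.0357] yaw 62.1 q [ 0.39  0.42 -0.61  1.8   0.27  1.02 -0.81] f [ 0.5  0.2 -0.1] w 0.0581 gf 0.0
shift now(mm) [ 0.3  1.2 -0.3] turn(deg) [-0.09  0.06 -0.43] shift after turn [ 0.3  1.2 -0.3]
```

```bash
T='from h import *;print(np.round(ctrl.get_state()["torque"],3));need(.584,.0435,.036,62.5)'
python3 -m handwheel '[[0.06,0,0.001,0,0,0,0],[0.03,0,0,0,0,0,0],[0.03,0,0,0,0,0,0],[0.03,0,0,0,0,0,0],[0.03,0,0,0,0,0,0]]' 60 >/dev/null; python3 -c "$T"
python3 -m handwheel '[[0.03,0,0,0,0,0,2],[0.03,0,0,0,0,0,2],[0.03,0,0,0,0,0,0]]' >/dev/null; python3 -c "$T"
```

```text
[-0.028 -0.068  0.027]
t 24.48 p [0.5846 0.0434 0.0361] yaw 62.0 q [ 0.39  0.42 -0.61  1.79  0.28  1.02 -0.81] f [-0.2 -0.1  0.3] w 0.0411 gf 60.0
shift now(mm) [-0.2 -0.6  0.1] turn(deg) [ 0.    0.01 -0.48] shift after turn [-0.2 -0.6  0.1]
[-0.253 -0.053  1.305]
t 24.85 p [0.5845 0.0434 0.0361] yaw 58.1 q [ 0.38  0.41 -0.59  1.79  0.27  1.02 -0.88] f [-1.8 -0.6 -0.8] w 0.0405 gf 60.0
shift now(mm) [-0.2 -0.5  0.1] turn(deg) [ 0.03  0.05 -4.37] shift after turn [-0.1 -0.5  0.1]
```

Gripped on centre, 4° more clockwise gives 1.3 N m at once, so the nut is on its stop. Now I back off a quarter turn, plus 2° for wind-up.

```bash
T='from h import *;print(np.round(ctrl.get_state()["torque"],3));need(.584,.0435,.0365,150)'
python3 -m handwheel '[[0.03,0,0,0,0,0,-4],[0.03,0,0,0,0,0,-10],[0.03,0,0,0,0,0,-10],[0.03,0,0,0,0,0,-10],[0.03,0,0,-0.0005,0,0,-10],[0.03,0,0,0,0,0,-10],[0.03,0,0,0,0,0,-10],[0.03,0,0,0,0,0,-10],[0.03,0,0,0,0,0,-10],[0.03,0,0,0,0,0,-8],[0.03,0,0,0,0,0,0],[0.03,0,0,0,0,0,0]]'>/dev/null; python3 -c "$T"
python3 -m handwheel '[[0.03,0,0,0,0,0,0],[0.03,0,0,0,0,0,0]]'>/dev/null; python3 - <<'E'
from h import *
need(.584,.0435,.0365,150);print(ctrl.get_state()["torque"])
im,d=ctrl.get_image("top");h=cv2.cvtColor(im,cv2.COLOR_BGR2HSV);m=cv2.inRange(h,(7,70,90),(20,200,255))
k,l,st,c=cv2.connectedComponentsWithStats(m);print(c[(st[:,4]>100)&(st[:,4]<1500)])
im2,_=ctrl.get_image("side");cv2.imwrite("pics/f.png",cv2.resize(im2[190:330,240:380],(560,560),interpolation=cv2.INTER_CUBIC))
E
```

```text
[0.007 0.256 0.091]
t 26.35 p [0.5846 0.0434 0.0368] yaw 149.8 q [ 0.61  0.51 -0.9   1.79  0.45  1.07  0.59] f [-1.9 -0.   3.4] w 0.0409 gf 60.0
shift now(mm) [ 0.5 -0.2  0.3] turn(deg) [-0.   -0.01 -0.17] shift after turn [ 0.5 -0.2  0.3]
t 26.6 p [0.5845 0.0434 0.0368] yaw 150.0 q [ 0.61  0.51 -0.9   1.79  0.45  1.07  0.59] f [-2.4 -0.6  4.3] w 0.0411 gf 60.0
shift now(mm) [ 0.5 -0.2  0.3] turn(deg) [-0.02  0.   -0.04] shift after turn [ 0.5 -0.2  0.3]
[-1.13710006e-04  3.28037327e-01 -3.99432449e-02]
[[494.45308924 261.36155606]
 [155.59832636 282.79079498]
 [113.09689922 288.74612403]
 [494.2087156  310.48394495]
 [140.32485323 337.60078278]]
```

View pics/f.png

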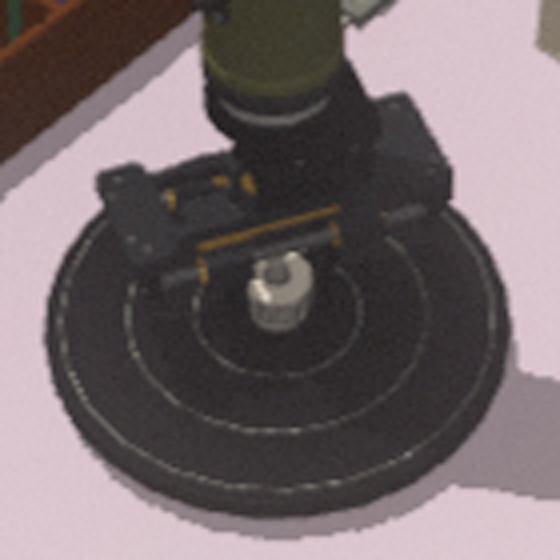

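The picture shows the nut (280,295) held between the fingers on the hub. The bones lie in place, with their pixel centres unchanged. I'm handing in.

```bash
python3 -c "from bench import ctrl;print(ctrl.close_job())"
```

```text
the job is handed in; nothing more can be done
None
```

I handed the job in at about 27 s of the 72 s allowed: the vertebra is in the tray, the long bone is in the box, and the nut was screwed to its stop, backed off about 90° and is still held at 60 N; no verdict came back.

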